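# Load the bench labeller and start it under its splash hood

### The job

Lay the bare, unlabelled tin on its side on the two rollers of the bench labeller, between its guide discs; set it down gently each time, never letting it fall. With the tin loaded and let go, start the machine: lift the yellow splash hood right up, push the red-tipped toggle fully over to the rear, and lower the hood shut again by hand, without letting it slam. Leave the labelled tins, the jar and the saucepan where they stand.

Things in the scene. Friction and masses are not known exactly. Their poses are not given: they have to be found in the camera images.
- tin: The bare metal tin without a label, a closed cylinder 54 mm in diameter and 94 mm tall, about 0.22 kg (170 to 270 g). Origin at the centre of its lower end, z along its axis. It starts upright on the chopping board, in a row with the two labelled tins (49 to 93 mm of free gap between neighbours). Lying loose it may roll. Either end may point either way in the bed.
- tin_mid (a point): The middle of the bare tin, on its axis, 47 mm from either end.
- tin_red: A bystander tin of the same size, 54 mm by 94 mm, with a red label and white band. Origin at the centre of its lower end, z up. It stands on the board.
- tin_blue: A bystander tin of the same size, 54 mm by 94 mm, with a blue label and white band. Origin at the centre of its lower end, z up. It stands on the board.
- jar: A bystander: amber glass jar with a white lid, 58 mm in diameter and 90 mm tall. Origin at the centre of its underside, z up. It stands on the board's robot side.
- saucepan: A bystander: steel saucepan 130 mm in diameter and 78 mm high, at the far side of the counter. Origin at the centre of its underside; its black handle runs along its own +y to 188 mm from the centre, 88 mm high at most.
- board: The green chopping board, heavy and fixed: 300 mm along its x, 400 mm along its y, 14 mm thick. Origin at the centre of its underside, z up. The row of tins runs along its y at about x = +50 mm, the jar stands at about x = -90 mm anywhere between y = -130 and +130 mm; the rest of it is clear.
- labeller: The bench labeller, fixed, origin at counter level, z up, front facing its own -x. Footprint x -100 to +150, y -180 to +150 mm. Left (y -45 to +145): a 62 mm high housing with the roller bed. Right (y -175 to -55): the white console, 95 mm high, hood and toggle on top. Rear left: a label reel 82 mm in diameter, axis along y at x = +125, 165 mm high, y +30 to +138 mm.
- bed (a point): Where the tin's middle lies when it rests in the bed: labeller frame (0, +50, 118.8) mm; its axis then runs along the labeller's y. Two steel guide discs, 78 mm in diameter, centred on that axis, stand 113 mm apart (inner faces 56.5 mm either side along y) and rise 12 mm above the lying tin. Outside x = +-25 mm the space beside the rollers is free down to the housing, 57 mm below this point.
- rollers (a point): Midpoint between the two black rollers that carry the tin: labeller frame (0, +50, 85) mm. Each is 20 mm in diameter, 125 mm long, lies along the labeller's y and turns stiffly; their axes are at x = -15 and +15 mm, 85 mm high.
- hood (a joint): Angle of the yellow splash hood in rad: 0 = shut on the console, 1.85 = fully open (stop). It swings up and to the rear about a hinge along the labeller's y. Light (60 g) and free: it stays open by its own weight beyond about 1.2 rad and falls shut below about 1.0 rad.
- hood_hinge (a point): Point on the hood's hinge axis, at the middle of its rear lower edge: labeller frame (+30, -120, 96.5) mm. Its axes turn with the hood. The hood is an upside-down trough, 90 mm long (it reaches 90 mm to the front of the hinge when shut), 42 mm wide along y and 38 mm high, closed at the front, open at the rear; walls 3 mm.
- hood_grip (a point): A good place to pinch the hood by its two sides (42 mm wide, along the labeller's y), 78 mm from the hinge along the hood and 26 mm above the console when shut. It moves with the hood, whose smooth sides may turn between the fingers.
- toggle (a joint): Angle of the toggle in rad: 0 = off (leaning 0.35 rad to the front), 0.70 = on (leaning as far to the rear, the stop). It stays where it is left and takes about 2 N at the tip.
- toggle_tip (a point): Near the middle of the toggle's red ball tip (11 mm in diameter), which stands about 24 mm above the console top and 8 mm to the front of the toggle's pivot when off, 8 mm to the rear of it when on. The pivot is in the labeller frame at (-27, -120, 96.5) mm, 57 mm in front of the hood's hinge.
Mind the look-alikes: they are no part of the job. Leave any pink look-alike of the tin alone.

How it is judged:
By the outcome, as a careful person would: the job done as asked, in the order asked, and still so for the second after the job is handed in, with the robot touching nothing.
It also fails if it takes over 72 s, if anything falls off the work surface, if the arm or the gripper's body presses on something with over 40 N, if the wrist force passes 120 N, or if a joint passes its speed limit or range.

### The arm

A 6-joint arm with a two-finger parallel gripper is mounted at the origin on the work surface. World frame = base frame: x ahead of the robot, y to its left, z up, the work surface at z = 0. Lengths are in m, angles in rad, forces in N, time in s.
With the tool pointing down it reaches from about 0.375 to 0.9 m from the base axis. Payload 3.1 kg.
Tool frame: the origin (TCP) lies on the centre line of the jaws, within the pads' length; the fingertips stand 8 mm ahead of it and the grasp point (between the pads) lies 11 mm behind it; z points along the fingers, y is the line along which they close (so a half turn about z gives the same grasp; the last joint's range is limited). The gripper opens to 85 mm and grips with 20 to 120 N. Pads are 22 mm wide; open, the fingers measure 114 mm over their backs; the gripper's body (76 mm by 85 mm) begins 54 mm behind the grasp point. The pads swing forward as they close: fully open they stand 13 mm farther back than shut.
Start: joints at [0.927, 0.527, 1.433, -0, 1.181, -0.178], TCP at [0.28, 0.559, 0.239] pointing down, gripper open.
Joint ranges: [-3.08, 3.08], [-0.75, 2.2], [0.22, 2.44], [-1.43, 4.57], [0, 2.65], [-2.85, 2.85]. Speed limits (rad/s): [2.79, 2.79, 3.14, 3.14, 3.14, 3.14].

### API

Orientations are given as a unit quaternion [x, y, z, w].
In Python, from station import * gives the robot as it stands.
- The arm moves only by the tool play_rows, never from a script. Its argument "rows" is a list of rows, each a list of 3 entries, a list of its own where there are three numbers: the turn, a rotation vector about the tool's x, y, z in degrees, then the shift along the tool's x, y, z in mm, then the closure, from 0 (fully open) to 1 (shut). In form: [[[ax, ay, az], [dx, dy, dz], jaw], ...]. A call has 1 to 12 rows; each row shifts and turns the commanded pose from where the row before left it, along the tool's axes as they then stand; what a row does not reach is not made up. A row lasts 1/12 s, in which the tool goes at most 41.7 mm and 7.16 degrees, less where a joint would pass 70% of its speed; a pose out of reach is approached as far as the arm can. A call with a gripper value outside its range is refused whole. The fingers move at their own pace and stop on an object; "grip_force" is the grip in N (left out, the last holds). Time passes only in rows, so rows that do not move let the fingers close. It gives the time, the measured TCP pose, the force, the opening and the grip force at its end, in the units of the state.
- sense(): the state, without advancing time (a new reading comes with each control period).
- snapshot(name): name is "scene" or "top"; returns (picture, depth): 480x640x3 uint8, red, green, blue; 480x640 float32, m along the optical axis (not along the pixel's ray), 0 where there is no reading.
- get_calibration(name): a dict with "vfov" (degrees; the focal length in pixels is half the picture's height over the tangent of half this angle, whatever the lens; pixels are square), "cx", "cy" (the principal point, pixels), "xyz" and "attitude" of the camera in the world. Camera axes: x right, y down, z forward; pixel columns grow to the right and rows downward; lengths in m; the calibration is good to about 2 mm. A picture is of the moment at which its call begins. get_calibration takes no time and is no camera call.
- sign_off(): hands the job in; it is judged then, once.
The state is a dict: "t": time; "q": joint angles; "qd": joint speeds; "tau": joint torques, N m; "tcp_pos": TCP position; "tool_rot": TCP orientation; "force": force on the tool from outside, world axes, zero at the start; "ft_torque": the same for the moment, N m; "finger_gap": opening from 0.0 (shut) to 1.0 (fully open); "gripper_force": force on a finger pad.
Only numpy, scipy, OpenCV 4.12 (cv2) and the standard library are available. Lean on these libraries where they do the work, as an engineer would, in place of code of your own. Each camera call takes 0.05 s, during which the arm holds its last target. There are 200 camera calls.

## Working session

There is one attempt and no reset: what is moved stays moved. The work goes in short steps, Python scripts to look and compute and a tool call to move; the robot and the scene stay as the last step left them, time stands still between calls to the robot, and variables do not carry over. Pictures are saved under pics/ and viewed, at most 12 in all, crops included, and the job is handed in when it is done.

Besides the shell and the picture viewer there is one more tool, called after "Call:" in YAML: its name, and indented under it one key for each argument. play_rows: Moves the arm, as the interface text tells. Its arguments: {"type":"object","properties":{"rows":{"type":"array","items":{"type":"array"}},"grip_force":{"type":"number"}},"required":["rows"]}

```bash
mkdir -p pics; ls; python3 - <<'E'
from station import *
import cv2,numpy as np
for n in("scene","top"):
    p,d=snapshot(n); cv2.imwrite(f"pics/{n}0.png",p[:,:,::-1]); np.save(f"pics/{n}0.npy",d); print(n,get_calibration(n))
print(sense())
E
```

```text
pics
scene {'vfov': 43.34766547584384, 'cx': 320.7963615742139, 'cy': 230.8814108029027, 'xyz': array([1.05917439, 0.92924505, 0.85878425]), 'attitude': array([ 0.21242461,  0.86504467, -0.44192876, -0.10617186])}
top {'vfov': 55.95428179159857, 'cx': 318.19484143705483, 'cy': 242.56422334941095, 'xyz': array([ 0.46383366, -0.01233508,  1.05806061]), 'attitude': array([-0.69773492,  0.71479158, -0.02363241,  0.04099377])}
{'t': 0.1, 'q': array([ 9.27504748e-01,  5.28369350e-01,  1.43378457e+00,  2.08601578e-05,
        1.18140973e+00, -1.78522763e-01]), 'qd': array([-0.00093309, -0.00164709, -0.00316963,  0.0001551 ,  0.00112555,
        0.00049269]), 'tau': array([-3.00928502e-05, -4.43309784e+01, -1.78584784e+01, -1.68075630e-04,
        3.86141488e-03, -3.66626443e-05]), 'tcp_pos': array([0.27972972, 0.5581968 , 0.23843052]), 'tool_rot': array([ 2.30302241e-01,  9.73118650e-01, -8.99612881e-04, -4.02491676e-04]), 'force': array([ 0.3118895 ,  0.68801241, -0.14707059]), 'ft_torque': array([-0.00799644, -0.02032149, -0.00333685]), 'gripper_force': 0.0, 'finger_gap': 0.9993298031758158}
```

View pics/scene0.png

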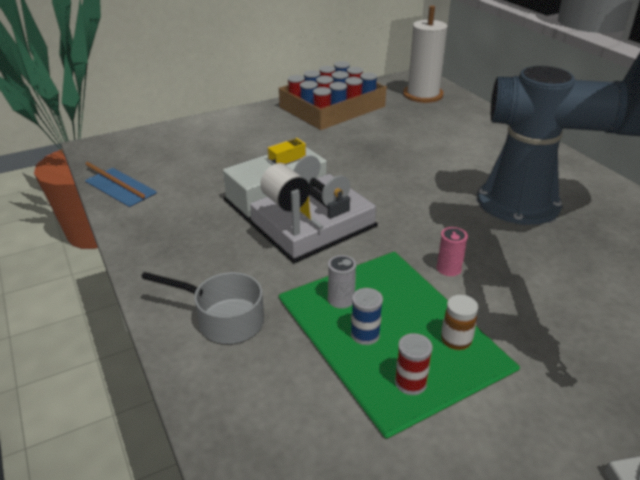

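View pics/top0.png

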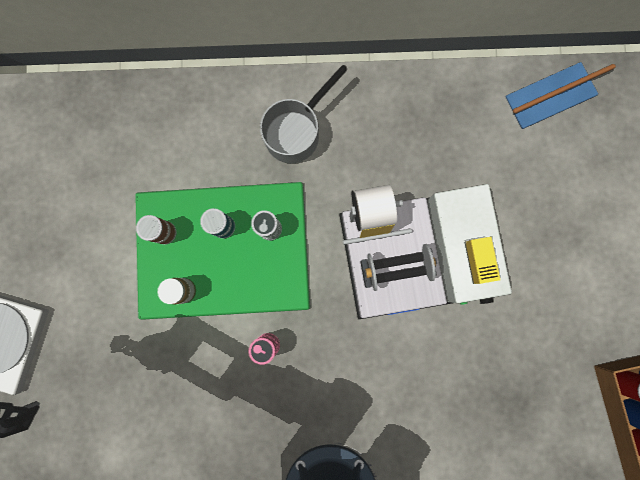

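The top view shows the bare tin's lid at about (265,224), the pink look-alike at (263,350), the roller bed around (400,266), the console top between (434,193) and (511,294) and the hood at (484,260). Next I'll measure these with depth.

```bash
cat > h.py <<'E'
import numpy as np,cv2
from scipy.spatial.transform import Rotation as R
from station import *
def cloud(n,d):
    c=get_calibration(n); f=240/np.tan(np.radians(c["vfov"]/2))
    v,u=np.mgrid[:480,:640]
    P=np.stack([(u-c["cx"])/f*d,(v-c["cy"])/f*d,d],-1)
    W=P@R.from_quat(c["attitude"]).as_matrix().T+c["xyz"]
    W[d==0]=np.nan
    return W
E
python3 - <<'E'
from h import *
np.set_printoptions(precision=4,suppress=True)
W=cloud("top",np.load("pics/top0.npy")); Z=W[...,2]
print("counter",W[150,200+200],W[400,200],"board",W[300,280])
def circ(name,u,v,z,r=22,dz=.006):
    m=np.zeros((480,640),bool); m[v-r:v+r,u-r:u+r]=1
    m&=abs(Z-z)<dz
    p=W[m]; (c,rad)=cv2.minEnclosingCircle(p[:,:2].astype(np.float32)); print(name,m.sum(),p.mean(0),c,rad)
circ("tin",265,224,.108);circ("blue",215,222,.108);circ("red",152,229,.108);circ("jar",173,290,.104);circ("pink",263,350,.094)
m=np.zeros((480,640),bool); m[175:310,425:520]=1
m&=abs(Z-.095)<.006
q=cv2.minAreaRect(W[m][:,:2].astype(np.float32));print("console",m.sum(),W[m].mean(0),q,cv2.boxPoints(q))
m=np.zeros((480,640),bool); m[190:325,335:450]=1
m&=abs(Z-.062)<.006
q=cv2.minAreaRect(W[m][:,:2].astype(np.float32));print("housing",m.sum(),np.nanmedian(Z[m]),q,cv2.boxPoints(q))
m=np.zeros((480,640),bool); m[225:295,460:510]=1
m&=(Z>.125)&(Z<.16)
q=cv2.minAreaRect(W[m][:,:2].astype(np.float32));print("hood",m.sum(),np.nanmedian(Z[m]),q,cv2.boxPoints(q))
m=np.zeros((480,640),bool); m[110:170,250:330]=1
m&=(Z>.07)&(Z<.085);print("pan",np.mean(W[m],0))
im=cv2.imread("pics/top0.png")[170:330,330:530]; cv2.imwrite("pics/crop1.png",cv2.resize(im,None,fx=3.7,fy=3.7,interpolation=cv2.INTER_CUBIC))
E
```

```text
counter [ 0.7772 -0.1873  0.0024] [0.2059 0.2914 0.0024] board [0.4295 0.103  0.0146]
tin 528 [0.596  0.1237 0.1085] (0.5961030721664429, 0.1242288127541542) 0.02802043780684471
blue 530 [0.6035 0.2327 0.1085] (0.6037189960479736, 0.23379893600940704) 0.02886088564991951
red 533 [0.5927 0.3708 0.1085] (0.5936787724494934, 0.37159544229507446) 0.02847701869904995
jar 526 [0.457  0.325  0.1041] (0.4567711055278778, 0.32554733753204346) 0.027725495398044586
pink 555 [0.3274 0.1343 0.0945] (0.3271063566207886, 0.13443340361118317) 0.02793150208890438
console 5239 [ 0.5503 -0.3117  0.0949] ((0.540656566619873, -0.2923358678817749), (0.24004173278808594, 0.1714770346879959), 8.51877212524414) [[ 0.4093 -0.2253]
 [ 0.4347 -0.3949]
 [ 0.6721 -0.3593]
 [ 0.6467 -0.1898]]
housing 6299 0.06188468210454201 ((0.5211464166641235, -0.16038118302822113), (0.2400747686624527, 0.2015659660100937), 8.462910652160645) [[ 0.3876 -0.0784]
 [ 0.4172 -0.2777]
 [ 0.6547 -0.2424]
 [ 0.625  -0.043 ]]
hood 994 0.13436546213322592 ((0.5056950449943542, -0.32866784930229187), (0.08975060284137726, 0.04371577128767967), 8.572135925292969) [[ 0.4581 -0.3137]
 [ 0.4646 -0.357 ]
 [ 0.5533 -0.3436]
 [ 0.5468 -0.3004]]
pan [0.7926 0.0704 0.0769]
```

View pics/crop1.png

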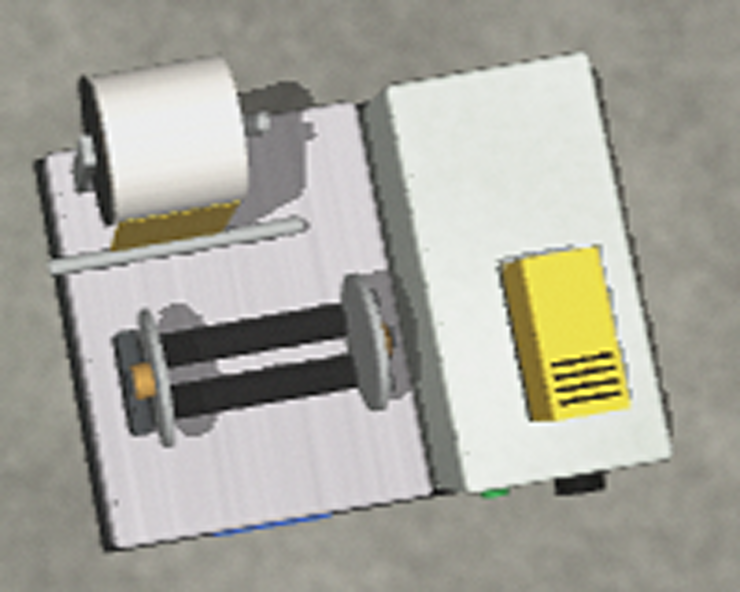

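The crop confirms the layout: rollers between discs at crop (155,375) and (370,340), and the shut hood at (570,330). Three independent references agree on the labeller pose: O=(0.5028,-0.2078), yaw 8.5°. The plan has four steps:
1. Pick the tin with the tool tilted 45°.
2. Lay it on the board and regrasp it vertically, keeping it caged between the fingers.
3. Place it in the bed.
4. Open the hood, push the toggle and lower the hood.

```bash
cat >> h.py <<'E'
np.set_printoptions(precision=4,suppress=True)
def lab(x,y,z):
    a=np.radians(8.5); return np.array([.5028+(np.cos(a)*x-np.sin(a)*y)/1e3,-.2078+(np.sin(a)*x+np.cos(a)*y)/1e3,z/1e3])
def plan(G,psi,tilt,n=None):
    """rows from the measured pose to: grasp point G, y_tool azimuth psi, tilt about y_tool (deg)"""
    s=sense(); p=np.radians(psi); c,k=np.cos(p),np.sin(p)
    R1=R.from_matrix(np.array([[-k,c,0],[c,k,0],[0,0,-1.]]))*R.from_euler("y",tilt,degrees=True)
    T=np.array(G)+.011*R1.as_matrix()[:,2]
    R0=R.from_quat(s["tool_rot"]); rv=(R0.inv()*R1).as_rotvec(degrees=True); d=(T-s["tcp_pos"])*1e3
    n=n or max(1,int(np.ceil(max(np.linalg.norm(rv)/6.5,np.linalg.norm(d)/33))))
    print("t",round(s["t"],2),"tcp",s["tcp_pos"],"q",s["q"],"gap",s["finger_gap"],"F",s["force"])
    print("n",n,"turn/row",(rv/n).round(2),"d0",R0.inv().apply(d).round(1),"d1",R1.inv().apply(d).round(1))
    for i in range(n):
        Ri=R0*R.from_rotvec(rv*i/n,degrees=True); print((Ri.inv().apply(d/n)).round(1).tolist(),end=" ")
    print()
E
python3 - <<'E'
from h import *
plan([.561,.063,.235],-30,45,24)
E
```

```text
t 0.1 tcp [0.2797 0.5582 0.2384] q [ 0.9275  0.5284  1.4338  0.      1.1814 -0.1785] gap 0.9993298031758158 F [ 0.3119  0.688  -0.1471]
n 24 turn/row [-1.52  1.44  3.67] d0 [-473.9 -308.8   11.6] d1 [-206.2  491.2 -190.4]
[-19.7, -12.9, 0.5] [-20.5, -11.6, -0.3] [-21.2, -10.2, -1.2] [-21.8, -8.8, -2.0] [-22.2, -7.3, -2.7] [-22.6, -5.8, -3.5] [-22.8, -4.3, -4.2] [-22.9, -2.7, -4.8] [-22.9, -1.1, -5.4] [-22.8, 0.5, -6.0] [-22.5, 2.2, -6.6] [-22.2, 3.8, -7.0] [-21.7, 5.4, -7.5] [-21.1, 6.9, -7.8] [-20.4, 8.5, -8.2] [-19.6, 10.0, -8.4] [-18.7, 11.4, -8.6] [-17.7, 12.8, -8.7] [-16.6, 14.2, -8.8] [-15.5, 15.4, -8.8] [-14.2, 16.6, -8.8] [-12.9, 17.7, -8.7] [-11.5, 18.7, -8.5] [-10.1, 19.7, -8.2]
```

Call:
play_rows:
  rows:
    - [[-1.5,1.4,3.7],[-20,-13,0],0]
    - [[-1.5,1.4,3.7],[-20,-12,0],0]
    - [[-1.5,1.4,3.7],[-21,-10,-1],0]
    - [[-1.5,1.4,3.7],[-22,-9,-2],0]
    - [[-1.5,1.4,3.7],[-22,-7,-3],0]
    - [[-1.5,1.4,3.7],[-23,-6,-3],0]
    - [[-1.5,1.4,3.7],[-23,-4,-4],0]
    - [[-1.5,1.4,3.7],[-23,-3,-5],0]
    - [[-1.5,1.4,3.7],[-23,-1,-5],0]
    - [[-1.5,1.4,3.7],[-23,1,-6],0]
    - [[-1.5,1.4,3.7],[-23,2,-7],0]
    - [[-1.5,1.4,3.7],[-22,4,-7],0]

```text
t: 1.1
tcp_pos: [0.4229, 0.3121, 0.2341]
tool_rot: [0.574, 0.792, 0.181, -0.103]
force: [-0.2, -0.4, -0.0]
finger_gap: 0.999
gripper_force: 0.0
```

Call:
play_rows:
  rows:
    - [[-1.5,1.4,3.7],[-22,5,-8],0]
    - [[-1.5,1.4,3.7],[-21,7,-8],0]
    - [[-1.5,1.4,3.7],[-20,8,-8],0]
    - [[-1.5,1.4,3.7],[-20,10,-8],0]
    - [[-1.5,1.4,3.7],[-19,11,-9],0]
    - [[-1.5,1.4,3.7],[-18,13,-9],0]
    - [[-1.5,1.4,3.7],[-17,14,-9],0]
    - [[-1.5,1.4,3.7],[-16,15,-9],0]
    - [[-1.5,1.4,3.7],[-14,17,-9],0]
    - [[-1.5,1.4,3.7],[-13,18,-9],0]
    - [[-1.5,1.4,3.7],[-12,19,-8],0]
    - [[-1.5,1.4,3.7],[-10,20,-8],0]

```text
t: 2.1
tcp_pos: [0.5628, 0.0639, 0.2302]
tool_rot: [0.806, 0.458, 0.327, -0.186]
force: [0.8, -0.2, -0.5]
finger_gap: 0.998
gripper_force: 0.0
```

```bash
python3 - <<'E'
from h import *
a=np.array([.354,.612,-.707])
plan(np.array([.596,.124,.071])-.1*a,-30,45)
E
```

```text
t 2.1 tcp [0.5628 0.0639 0.2302] q [-0.4697  0.4737  1.8959  0.979   0.9934 -0.5881] gap 0.9984475267073921 F [ 0.7523 -0.2472 -0.5426]
n 3 turn/row [ 0.16  0.27 -0.21] d0 [-63.   -1.3  73. ] d1 [-64.   -1.4  72.1]
[-21.0, -0.4, 24.3] [-21.1, -0.4, 24.2] [-21.2, -0.4, 24.1]
```

Call:
play_rows:
  rows:
    - [[0.2,0.3,-0.2],[-21,0,24],0]
    - [[0.2,0.3,-0.2],[-21,0,24],0]
    - [[0.2,0.3,-0.2],[-21,0,24],0]
    - [[0,0,0],[0,0,0],0]
    - [[0,0,0],[0,0,0],0]

```text
t: 2.52
tcp_pos: [0.5643, 0.0705, 0.1335]
tool_rot: [0.799, 0.463, 0.33, -0.195]
force: [0.1, -1.0, 0.7]
finger_gap: 0.999
gripper_force: 0.0
```

```bash
python3 - <<'E'
from h import *
plan(np.array([.596,.124,.071]),-30,45,5)
E
```

```text
t 2.52 tcp [0.5643 0.0705 0.1335] q [-0.4629  0.6733  1.9461  1.1438  0.889  -0.8661] gap 0.9992416511280017 F [ 0.0736 -0.9714  0.6787]
n 5 turn/row [-0.08 -0.01 -0.01] d0 [-0.2  1.5 99.2] d1 [-0.2  0.7 99.2]
[-0.0, 0.3, 19.8] [-0.0, 0.3, 19.8] [-0.0, 0.2, 19.8] [-0.0, 0.2, 19.8] [-0.0, 0.2, 19.8]
```

Call:
play_rows:
  rows:
    - [[0,0,0],[0,0.5,20],0]
    - [[0,0,0],[0,0.5,20],0]
    - [[0,0,0],[0,0,20],0]
    - [[0,0,0],[0,0,20],0]
    - [[0,0,0],[0,0,14],0]
    - [[0,0,0],[0,0,5],0]
    - [[0,0,0],[0,0,0],0]
  grip_force: 45

```text
t: 3.1
tcp_pos: [0.6015, 0.1312, 0.0668]
tool_rot: [0.798, 0.465, 0.332, -0.192]
force: [-0.8, -0.6, 0.0]
finger_gap: 1.0
gripper_force: 0.0
```

Call:
play_rows:
  rows:
    - [[0,0,0],[0,0,0],0.3]
    - [[0,0,0],[0,0,0],0.4]
    - [[0,0,0],[0,0,0],0.5]
    - [[0,0,0],[0,0,0],0.6]
    - [[0,0,0],[0,0,0],0.6]
    - [[0,0,0],[0,0,0],0.6]
    - [[0,0,0],[0,0,0],0.6]
    - [[0,0,0],[0,0,0],0.6]

```text
t: 3.77
tcp_pos: [0.6012, 0.1299, 0.0667]
tool_rot: [0.799, 0.463, 0.332, -0.192]
force: [-1.9, -2.0, 6.2]
finger_gap: 0.62
gripper_force: 47.6
```

Call:
play_rows:
  rows:
    - [[0,0,0],[4,0,-4],0.6]
    - [[0,0,0],[12,0,-12],0.6]
    - [[0,0,0],[21,0,-21],0.6]
    - [[0,0,0],[21,0,-21],0.6]
    - [[0,0,0],[21,0,-21],0.6]
    - [[0,0,0],[21,0,-21],0.6]
    - [[0,0,0],[21,0,-21],0.6]
    - [[0,0,0],[0,0,0],0.6]

```text
t: 4.43
tcp_pos: [0.6027, 0.1296, 0.2419]
tool_rot: [0.798, 0.465, 0.335, -0.189]
force: [1.1, -1.6, -2.1]
finger_gap: 0.622
gripper_force: 47.7
```

```bash
python3 - <<'E'
from h import *
plan([.49,.14,.22],8.5,-45,20)
p,d=snapshot("scene"); cv2.imwrite("pics/s1.png",p[:,:,::-1])
E
```

```text
t 4.43 tcp [0.6027 0.1296 0.2419] q [-0.3175  0.4889  1.8199  1.025   0.9467 -0.484 ] gap 0.6219578346415664 F [ 1.1471 -1.6464 -2.1117]
n 20 turn/row [ 0.03 -4.32 -2.12] d0 [-57.7 -98.5 -17.4] d1 [  34.5 -109.9    7.4]
[-2.9, -4.9, -0.9] [-2.8, -5.0, -0.7] [-2.6, -5.1, -0.4] [-2.4, -5.2, -0.3] [-2.3, -5.3, -0.1] [-2.1, -5.4, 0.1] [-1.9, -5.5, 0.2] [-1.6, -5.5, 0.4] [-1.4, -5.6, 0.5] [-1.1, -5.6, 0.6] [-0.9, -5.7, 0.7] [-0.6, -5.7, 0.7] [-0.4, -5.7, 0.8] [-0.1, -5.7, 0.8] [0.2, -5.7, 0.8] [0.5, -5.7, 0.8] [0.7, -5.7, 0.7] [1.0, -5.6, 0.7] [1.2, -5.6, 0.6] [1.5, -5.6, 0.5]
```

View pics/s1.png

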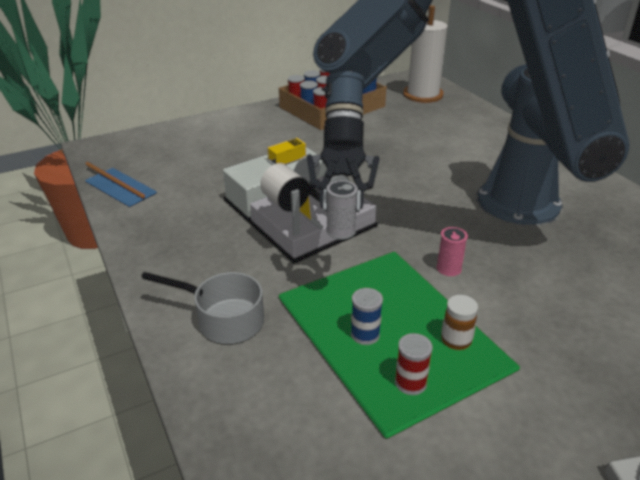

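The tin hangs upright in the gripper at (342,208), and the labelled tins and jar haven't moved. Next I turn it over.

Call:
play_rows:
  rows:
    - [[0,-4.3,-2.1],[-3,-5,-1],0.6]
    - [[0,-4.3,-2.1],[-3,-5,-1],0.6]
    - [[0,-4.3,-2.1],[-3,-5,0],0.6]
    - [[0,-4.3,-2.1],[-2,-5,0],0.6]
    - [[0,-4.3,-2.1],[-2,-5,0],0.6]
    - [[0,-4.3,-2.1],[-2,-5,0],0.6]
    - [[0,-4.3,-2.1],[-2,-6,0],0.6]
    - [[0,-4.3,-2.1],[-2,-6,0],0.6]
    - [[0,-4.3,-2.1],[-1,-6,1],0.6]
    - [[0,-4.3,-2.1],[-1,-6,1],0.6]

```text
t: 5.32
tcp_pos: [0.5425, 0.1316, 0.2193]
tool_rot: [0.768, 0.637, 0.043, 0.052]
force: [-0.4, 0.8, -2.0]
finger_gap: 0.619
gripper_force: 47.6
```

Call:
play_rows:
  rows:
    - [[0,-4.3,-2.1],[-1,-6,1],0.6]
    - [[0,-4.3,-2.1],[-1,-6,1],0.6]
    - [[0,-4.3,-2.1],[0,-6,1],0.6]
    - [[0,-4.3,-2.1],[0,-6,1],0.6]
    - [[0,-4.3,-2.1],[0,-6,1],0.6]
    - [[0,-4.3,-2.1],[0,-6,1],0.6]
    - [[0,-4.3,-2.1],[1,-6,1],0.6]
    - [[0,-4.3,-2.1],[1,-6,1],0.6]
    - [[0,-4.3,-2.1],[1,-6,1],0.6]
    - [[0,-4.3,-2.1],[1,-6,1],0.6]
    - [[0,0,0],[0,0,0],0.6]

```text
t: 6.23
tcp_pos: [0.482, 0.1324, 0.1998]
tool_rot: [0.603, 0.701, -0.251, 0.285]
force: [0.6, 0.9, -2.8]
finger_gap: 0.62
gripper_force: 47.6
```

```bash
python3 - <<'E'
from h import *
plan([.49,.14,.0470],8.5,-45,9)
W=cloud("top",snapshot("top")[1])
s=sense();g=s["tcp_pos"]-.011*R.from_quat(s["tool_rot"]).as_matrix()[:,2];print("G",g, R.from_quat(s["tool_rot"]).as_matrix())
E
```

```text
t 6.23 tcp [0.482  0.1324 0.1998] q [ 0.4353  0.6172  1.6948 -0.7925  1.2358  0.7167] gap 0.6199905557525637 F [ 0.6286  0.8655 -2.8206]
n 9 turn/row [-0.04 -0.04  0.03] d0 [111.8  10.2 115.2] d1 [112.5   9.  114.6]
[12.4, 1.1, 12.8] [12.4, 1.1, 12.8] [12.4, 1.1, 12.8] [12.4, 1.1, 12.8] [12.5, 1.1, 12.8] [12.5, 1.1, 12.8] [12.5, 1.0, 12.8] [12.5, 1.0, 12.7] [12.5, 1.0, 12.7] 
G [0.4822 0.1398 0.2086] [[-0.1063  0.9894  0.0988]
 [ 0.7045  0.1451 -0.6947]
 [-0.7017 -0.0042 -0.7124]]
```

Call:
play_rows:
  rows:
    - [[0,0,0],[14,1,14],0.6]
    - [[0,0,0],[14,1,14],0.6]
    - [[0,0,0],[14,1,14],0.6]
    - [[0,0,0],[14,1,14],0.6]
    - [[0,0,0],[14,1,14],0.6]
    - [[0,0,0],[14,1,14],0.6]
    - [[0,0,0],[12,1,14],0.6]
    - [[0,0,0],[9,1,10],0.6]
    - [[0,0,0],[4,1,4],0.6]
    - [[0,0,0],[2,0,2],0.6]
    - [[0,0,0],[0,0,0],0.6]

```text
t: 7.2
tcp_pos: [0.495, 0.1318, 0.0446]
tool_rot: [0.606, 0.699, -0.247, 0.288]
force: [-0.6, -1.3, -1.6]
finger_gap: 0.621
gripper_force: 47.6
```

Call:
play_rows:
  rows:
    - [[0,0,0],[1,0,1],0.6]
    - [[0,0,0],[1,0,1],0.6]
    - [[0,0,0],[1,0,1],0.6]
    - [[0,0,0],[0,0,0],0.6]

```text
t: 7.53
tcp_pos: [0.4949, 0.1322, 0.0408]
tool_rot: [0.606, 0.699, -0.247, 0.288]
force: [-0.6, -0.3, -2.2]
finger_gap: 0.618
gripper_force: 47.6
```

Call:
play_rows:
  rows:
    - [[0,0,0],[1,0,1],0.6]
    - [[0,0,0],[1,0,1],0.6]
    - [[0,0,0],[1,0,1],0.6]
    - [[0,0,0],[0,0,0],0.6]
    - [[0,0,0],[0,0,0],0.6]

```text
t: 7.95
tcp_pos: [0.4948, 0.132, 0.0362]
tool_rot: [0.606, 0.699, -0.248, 0.288]
force: [-0.4, 0.0, -1.0]
finger_gap: 0.616
gripper_force: 47.7
```

Call:
play_rows:
  rows:
    - [[0,0,0],[1,0,1],0.6]
    - [[0,0,0],[0.5,0,0.5],0.6]
    - [[0,0,0],[0,0,0],0.6]
    - [[0,0,0],[0,0,0],0.6]

```text
t: 8.28
tcp_pos: [0.4949, 0.132, 0.0359]
tool_rot: [0.605, 0.699, -0.248, 0.289]
force: [-2.1, 3.3, 6.9]
finger_gap: 0.617
gripper_force: 48.7
```

Call:
play_rows:
  rows:
    - [[0,0,0],[0,0,0],0.35]
    - [[0,0,0],[0,0,0],0.3]
    - [[0,0,0],[0,0,0],0.25]
    - [[0,0,0],[0,0,0],0.2]
    - [[0,0,0],[0,0,0],0.15]
    - [[0,0,0],[0,0,0],0.1]
    - [[0,0,0],[0,0,0],0.1]

```text
t: 8.87
tcp_pos: [0.4947, 0.132, 0.034]
tool_rot: [0.606, 0.699, -0.248, 0.288]
force: [-0.3, -0.9, 0.7]
finger_gap: 0.899
gripper_force: 0.0
```

```bash
python3 - <<'E'
from h import *
plan([.496,.1265,.043],8.5,0,10)
p,d=snapshot("top"); cv2.imwrite("pics/t2.png",cv2.resize(p[150:350,150:400,::-1],None,fx=3,fy=3))
E
```

```text
t 8.87 tcp [0.4947 0.132  0.034 ] q [ 0.4253  0.9086  1.709  -0.9111  1.0245  0.976 ] gap 0.8985619557471172 F [-0.2511 -0.9064  0.7436]
n 10 turn/row [ 0.    4.46 -0.03] d0 [-2.6  0.5  5.3] d1 [-5.6  0.5  2. ]
[-0.3, 0.0, 0.5] [-0.3, 0.0, 0.5] [-0.3, 0.0, 0.5] [-0.4, 0.0, 0.5] [-0.4, 0.0, 0.4] [-0.4, 0.0, 0.4] [-0.5, 0.0, 0.4] [-0.5, 0.0, 0.3] [-0.5, 0.0, 0.3] [-0.5, 0.0, 0.2]
```

View pics/t2.png

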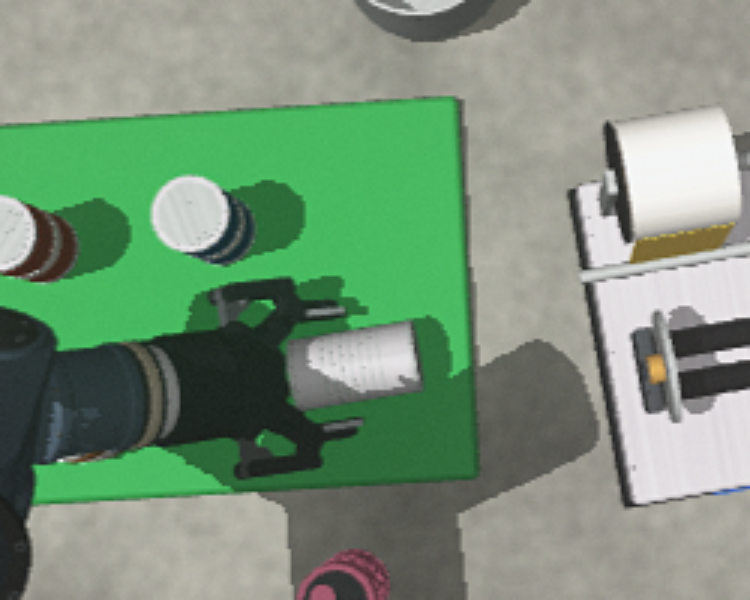

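The tin lies between the open fingers at crop (360,365), lined up with the tool, and nothing else has been disturbed. I now rotate to vertical around it.

Call:
play_rows:
  rows:
    - [[0,4.5,0],[-0.5,0,0.5],0.1]
    - [[0,4.5,0],[-0.5,0,0.5],0.1]
    - [[0,4.5,0],[-0.5,0,0.5],0.1]
    - [[0,4.5,0],[-0.5,0,0.5],0.1]
    - [[0,4.5,0],[-0.5,0,0.5],0.1]
    - [[0,4.5,0],[-0.5,0,0.5],0.1]
    - [[0,4.5,0],[-0.5,0,0],0.1]
    - [[0,4.5,0],[-0.5,0,0],0.1]
    - [[0,4.5,0],[-0.5,0,0],0.1]
    - [[0,4.5,0],[-0.5,0,0],0.1]
    - [[0,0,0],[0,0,0],0.1]

```text
t: 9.83
tcp_pos: [0.4966, 0.1239, 0.034]
tool_rot: [0.656, 0.755, 0.004, -0.002]
force: [-0.1, -0.6, -0.3]
finger_gap: 0.899
gripper_force: 0.0
```

```bash
python3 - <<'E'
from h import *
plan([.496,.1265,.041],8.5,0)
W=cloud("top",snapshot("top")[1]); m=(abs(W[...,0]-.496)<.04)&(W[...,1]<.2)&(W[...,1]>.06)&(W[...,2]>.05)&(W[...,2]<.073)
p=W[m];print(len(p),p.mean(0),p.min(0),p.max(0))
E
```

```text
t 9.83 tcp [0.4966 0.1239 0.034 ] q [ 0.0208  0.7218  1.8638  0.0166  0.5534 -0.1326] gap 0.8985402421425989 F [-0.0986 -0.6088 -0.2838]
n 1 turn/row [ 0.21 -0.48 -0.52] d0 [ 2.6 -0.3  4. ] d1 [ 2.7 -0.2  4. ]
[2.6, -0.3, 4.0] 
50 [0.4932 0.0794 0.0617] [0.4766 0.0754 0.0508] [0.5235 0.0827 0.0727]
```

Call:
play_rows:
  rows:
    - [[0,0,-0.5],[0,0,2],0.1]
    - [[0,0,0],[0,0,1],0.2]
    - [[0,0,0],[0,0,0],0.3]
    - [[0,0,0],[0,0,0],0.4]
    - [[0,0,0],[0,0,0],0.5]
    - [[0,0,0],[0,0,0],0.6]
    - [[0,0,0],[0,0,0],0.6]
    - [[0,0,0],[0,0,0],0.6]
    - [[0,0,0],[0,0,0],0.6]

```text
t: 10.63
tcp_pos: [0.4954, 0.1263, 0.0306]
tool_rot: [0.651, 0.759, 0.003, -0.002]
force: [-0.5, 1.9, 1.4]
finger_gap: 0.617
gripper_force: 47.0
```

Call:
play_rows:
  rows:
    - [[0,0,0],[0,0,-5],0.6]
    - [[0,0,0],[0,0,-15],0.6]
    - [[0,0,0],[0,0,-28],0.6]
    - [[0,0,0],[0,0,-28],0.6]
    - [[0,0,0],[0,0,-28],0.6]
    - [[0,0,0],[0,0,-28],0.6]
    - [[0,0,0],[0,0,-28],0.6]
    - [[0,0,0],[0,0,-15],0.6]
    - [[0,0,0],[0,0,0],0.6]

```text
t: 11.38
tcp_pos: [0.4977, 0.1245, 0.2091]
tool_rot: [0.651, 0.759, 0.006, 0.001]
force: [0.7, -0.6, -2.2]
finger_gap: 0.62
gripper_force: 48.0
```

```bash
python3 - <<'E'
from h import *
plan(lab(0,50,205),8.5,0,12)
W=cloud("top",snapshot("top")[1]); 
E
```

```text
t 11.38 tcp [0.4977 0.1245 0.2091] q [ 0.0233  0.4158  1.7511  0.0081  0.9649 -0.1339] gap 0.6198765231604684 F [ 0.7368 -0.5764 -2.2467]
n 12 turn/row [ 0.05 -0.03  0.02] d0 [-279.3  -45.4   13.2] d1 [-279.5  -44.1   15.1]
[-23.3, -3.8, 1.1] [-23.3, -3.8, 1.1] [-23.3, -3.8, 1.1] [-23.3, -3.8, 1.1] [-23.3, -3.7, 1.2] [-23.3, -3.7, 1.2] [-23.3, -3.7, 1.2] [-23.3, -3.7, 1.2] [-23.3, -3.7, 1.2] [-23.3, -3.7, 1.2] [-23.3, -3.7, 1.2] [-23.3, -3.7, 1.2]
```

Call:
play_rows:
  rows:
    - [[0,0,0],[-12,-2,0],0.6]
    - [[0,0,0],[-25,-4,0],0.6]
    - [[0,0,0],[-25,-4,0],0.6]
    - [[0,0,0],[-25,-4,0],0.6]
    - [[0,0,0],[-25,-4,0],0.6]
    - [[0,0,0],[-25,-4,0],0.6]
    - [[0,0,0],[-25,-4,0],0.6]
    - [[0,0,0],[-25,-4,0],0.6]
    - [[0,0,0],[-25,-4,0],0.6]
    - [[0,0,0],[-25,-4,0],0.6]
    - [[0,0,0],[-25,-4,0],0.6]
    - [[0,0,0],[-17,-3,0],0.6]

```text
t: 12.43
tcp_pos: [0.4918, -0.1605, 0.2013]
tool_rot: [0.652, 0.758, 0.002, -0.003]
force: [-0.2, -0.1, -2.2]
finger_gap: 0.622
gripper_force: 48.0
```

Call:
play_rows:
  rows:
    - [[0,0,0],[0,0,0],0.6]
    - [[0,0,0],[0,0,0],0.6]

```text
t: 12.6
tcp_pos: [0.4918, -0.1587, 0.2015]
tool_rot: [0.652, 0.758, 0.003, -0.004]
force: [0.2, 0.2, -2.3]
finger_gap: 0.622
gripper_force: 48.0
```

```bash
python3 - <<'E'
from h import *
plan(lab(0,50,165),8.5,0)
p,d=snapshot("top"); cv2.imwrite("pics/t3.png",cv2.resize(p[170:330,330:530,::-1],None,fx=3.7,fy=3.7))
W=cloud("top",d);s=sense()
# tin silhouette ends, in tool axes about G, from the left end visible beside the fingers
P=(W[170:330,330:530].reshape(-1,3)-s["tcp_pos"])@R.from_quat(s["tool_rot"]).as_matrix()*1e3
m=(abs(P[:,1])<27)&(abs(P[:,0])<60)&(P[:,2]>-39)&(P[:,2]<10)
x=P[m];print(len(x))
for lo in range(-60,60,5):
    k=x[(x[:,0]>=lo)&(x[:,0]<lo+5)]
    if len(k):print(lo,len(k),k[:,2].min().round(1),np.median(k[:,1]).round(1),end=" | ")
E
```

```text
t 12.6 tcp [ 0.4918 -0.1587  0.2015] q [-0.5326  0.4373  1.7386  0.0082  0.9727 -0.6873] gap 0.6219307654967219 F [ 0.192   0.2007 -2.2994]
n 2 turn/row [-0.03 -0.28  0.05] d0 [-0.6  3.7 47.5] d1 [-0.2  3.6 47.5]
[-0.3, 1.8, 23.8] [-0.2, 1.8, 23.8] 
225
15 1 -11.9 26.0 | 20 7 -26.9 23.8 | 25 22 -34.4 18.6 | 30 35 -36.7 14.2 | 35 43 -38.8 11.3 | 40 82 -38.9 8.6 | 45 35 -33.5 -7.3 |
```

View pics/t3.png

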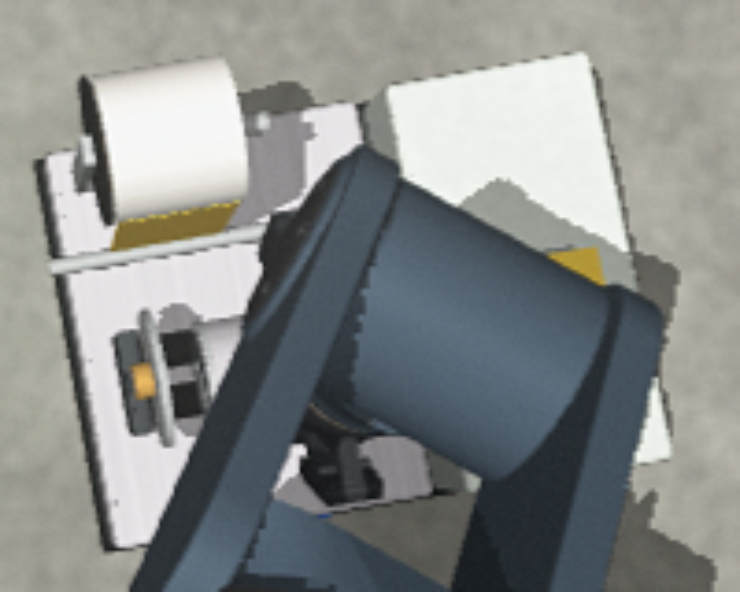

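The tin hangs over the bed with its left end about 47 mm from the tool axis, so it is centred between the discs. I lower it now.

Call:
play_rows:
  rows:
    - [[0,-0.3,0],[0,2,8],0.6]
    - [[0,-0.3,0],[0,2,15],0.6]
    - [[0,0,0],[0,0,15],0.6]
    - [[0,0,0],[0,0,15],0.6]
    - [[0,0,0],[0,0,15],0.6]
    - [[0,0,0],[0,0,10],0.6]
    - [[0,0,0],[0,0,5],0.6]
    - [[0,0,0],[0,0,0],0.6]
    - [[0,0,0],[0,0,0],0.6]

```text
t: 13.4
tcp_pos: [0.4977, -0.1569, 0.1205]
tool_rot: [0.651, 0.759, -0.0, 0.002]
force: [1.2, -0.0, -2.7]
finger_gap: 0.619
gripper_force: 48.0
```

```bash
python3 - <<'E'
from h import *
plan(lab(0,50,119.4),8.5,0)
E
```

```text
t 13.4 tcp [ 0.4977 -0.1569  0.1205] q [-0.519   0.5696  1.7994 -0.0018  0.7685 -0.6712] gap 0.6185175540886781 F [ 1.2422 -0.0385 -2.7465]
n 1 turn/row [0.14 0.2  0.3 ] d0 [-1.1 -2.5 12.1] d1 [-1.1 -2.5 12.1]
[-1.1, -2.5, 12.1]
```

Call:
play_rows:
  rows:
    - [[0,0,0.3],[-1,-2,3],0.6]
    - [[0,0,0],[0,0,2],0.6]
    - [[0,0,0],[0,0,2],0.6]
    - [[0,0,0],[0,0,1],0.6]
    - [[0,0,0],[0,0,1],0.6]
    - [[0,0,0],[0,0,0],0.6]
    - [[0,0,0],[0,0,0],0.6]

```text
t: 13.98
tcp_pos: [0.4958, -0.1587, 0.1117]
tool_rot: [0.653, 0.757, -0.0, 0.002]
force: [0.5, 0.4, -3.3]
finger_gap: 0.616
gripper_force: 48.0
```

Call:
play_rows:
  rows:
    - [[0,0,0],[0,0,1],0.6]
    - [[0,0,0],[0,0,1],0.6]
    - [[0,0,0],[0,0,0],0.6]
    - [[0,0,0],[0,0,0],0.6]

```text
t: 14.32
tcp_pos: [0.4957, -0.1586, 0.1095]
tool_rot: [0.653, 0.757, -0.0, 0.002]
force: [-0.6, 0.0, -1.7]
finger_gap: 0.619
gripper_force: 48.0
```

Call:
play_rows:
  rows:
    - [[0,0,0],[0,0,1],0.6]
    - [[0,0,0],[0,0,0.5],0.6]
    - [[0,0,0],[0,0,0],0.6]
    - [[0,0,0],[0,0,0],0.6]

```text
t: 14.65
tcp_pos: [0.496, -0.1588, 0.1085]
tool_rot: [0.653, 0.757, -0.0, 0.003]
force: [-0.7, -0.8, 2.4]
finger_gap: 0.618
gripper_force: 48.5
```

Call:
play_rows:
  rows:
    - [[0,0,0],[0,0,0.7],0.6]
    - [[0,0,0],[0,0,0],0.6]
    - [[0,0,0],[0,0,0],0.6]

```text
t: 14.9
tcp_pos: [0.4961, -0.1588, 0.1084]
tool_rot: [0.653, 0.758, -0.0, 0.003]
force: [-1.2, 0.1, 7.9]
finger_gap: 0.615
gripper_force: 49.1
```

Seated on the rollers with a net push of about 10 N. Now a gentle release, then retreat straight up.

Call:
play_rows:
  rows:
    - [[0,0,0],[0,0,0],0.37]
    - [[0,0,0],[0,0,0],0.35]
    - [[0,0,0],[0,0,0],0.32]
    - [[0,0,0],[0,0,0],0.28]
    - [[0,0,0],[0,0,0],0.22]
    - [[0,0,0],[0,0,0],0.16]
    - [[0,0,0],[0,0,0],0.12]
    - [[0,0,0],[0,0,0],0.12]

```text
t: 15.57
tcp_pos: [0.4957, -0.1586, 0.1073]
tool_rot: [0.653, 0.757, -0.0, 0.002]
force: [0.5, -0.0, -0.3]
finger_gap: 0.88
gripper_force: 0.0
```

Call:
play_rows:
  rows:
    - [[0,0,0],[0,0,-6],0.12]
    - [[0,0,0],[0,0,-12],0.12]
    - [[0,0,0],[0,0,-25],0.12]
    - [[0,0,0],[0,0,-30],0.12]
    - [[0,0,0],[0,0,-30],0.12]
    - [[0,0,0],[0,0,-30],0.12]
    - [[0,0,0],[0,0,-15],0.12]
    - [[0,0,0],[0,0,0],0.12]

```text
t: 16.23
tcp_pos: [0.4975, -0.1592, 0.2599]
tool_rot: [0.653, 0.757, 0.001, 0.007]
force: [0.4, 0.3, -1.5]
finger_gap: 0.879
gripper_force: 0.0
```

```bash
python3 - <<'E'
from h import *
plan(lab(-48,-120,235),-81.5,0,16)
E
```

```text
t 16.23 tcp [ 0.4975 -0.1592  0.2599] q [-0.5232  0.3585  1.6728 -0.0013  1.0966 -0.6704] gap 0.8785233774668747 F [ 0.3895  0.3039 -1.5113]
n 16 turn/row [ 0.05 -0.    5.62] d0 [-168.5  -50.2   37. ] d1 [-49.9 168.8  35.9]
[-10.5, -3.1, 2.3] [-10.8, -2.1, 2.3] [-10.9, -1.0, 2.3] [-11.0, 0.1, 2.3] [-10.9, 1.1, 2.3] [-10.8, 2.2, 2.3] [-10.5, 3.3, 2.3] [-10.1, 4.3, 2.3] [-9.7, 5.2, 2.3] [-9.1, 6.2, 2.3] [-8.5, 7.0, 2.3] [-7.7, 7.8, 2.3] [-6.9, 8.5, 2.3] [-6.0, 9.2, 2.3] [-5.1, 9.7, 2.3] [-4.1, 10.2, 2.3]
```

Call:
play_rows:
  rows:
    - [[0,0,5.6],[-11,-3,2],0]
    - [[0,0,5.6],[-11,-2,2],0]
    - [[0,0,5.6],[-11,-1,2],0]
    - [[0,0,5.6],[-11,0,2],0]
    - [[0,0,5.6],[-11,1,2],0]
    - [[0,0,5.6],[-11,2,2],0]
    - [[0,0,5.6],[-11,3,2],0]
    - [[0,0,5.6],[-10,4,2],0]
    - [[0,0,5.6],[-10,5,2],0]
    - [[0,0,5.6],[-9,6,2],0]
    - [[0,0,5.6],[-9,7,2],0]
    - [[0,0,5.6],[-8,8,2],0]

```text
t: 17.23
tcp_pos: [0.4745, -0.2903, 0.2304]
tool_rot: [0.964, 0.267, 0.0, 0.001]
force: [0.0, 0.6, -1.2]
finger_gap: 1.005
gripper_force: 0.0
```

Call:
play_rows:
  rows:
    - [[0,0,5.6],[-7,8,2],0]
    - [[0,0,5.6],[-6,9,2],0]
    - [[0,0,5.6],[-5,10,2],0]
    - [[0,0,5.6],[-4,10,2],0]
    - [[0,0,0],[0,0,0],0]
    - [[0,0,0],[0,0,0],0]

```text
t: 17.73
tcp_pos: [0.4687, -0.333, 0.2227]
tool_rot: [0.997, 0.078, 0.001, 0.001]
force: [-0.3, -0.4, -0.0]
finger_gap: 1.001
gripper_force: 0.0
```

```bash
python3 - <<'E'
from h import *
plan(lab(-48,-120,123),-81.5,0,6)
p,d=snapshot("scene"); cv2.imwrite("pics/s4.png",cv2.resize(p[100:280,200:400,::-1],None,fx=3.3,fy=3.3,interpolation=cv2.INTER_CUBIC))
E
```

```text
t 17.73 tcp [ 0.4687 -0.333   0.2227] q [-0.8121  0.4794  1.5796  0.0003  1.0808  0.6025] gap 1.0008438471830283 F [-0.2517 -0.356  -0.0116]
n 6 turn/row [ 0.01 -0.01  0.07] d0 [  4.1   1.1 110.7] d1 [  4.2   1.2 110.7]
[0.7, 0.2, 18.5] [0.7, 0.2, 18.5] [0.7, 0.2, 18.5] [0.7, 0.2, 18.5] [0.7, 0.2, 18.5] [0.7, 0.2, 18.5]
```

View pics/s4.png

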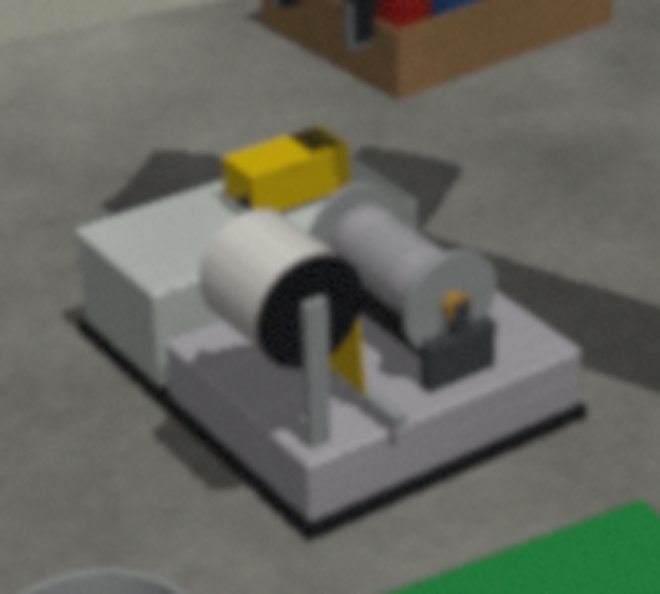

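The tin lies on the rollers between the discs (crop (385,260)). Next I pinch the hood.

Call:
play_rows:
  rows:
    - [[0,0,0],[2,1,15],0]
    - [[0,0,0],[2,0,20],0]
    - [[0,0,0],[0,0,20],0]
    - [[0,0,0],[0,0,20],0]
    - [[0,0,0],[0,0,20],0]
    - [[0,0,0],[0,0,12],0]
    - [[0,0,0],[0,0,3],0]
    - [[0,0,0],[0,0,0],0]
    - [[0,0,0],[0,0,0],0.1]
  grip_force: 20

```text
t: 18.53
tcp_pos: [0.4743, -0.3339, 0.1144]
tool_rot: [0.997, 0.078, 0.002, 0.002]
force: [-0.1, 0.4, 0.8]
finger_gap: 0.9
gripper_force: 0.0
```

Call:
play_rows:
  rows:
    - [[0,0,0],[0,0,0],0.25]
    - [[0,0,0],[0,0,0],0.4]
    - [[0,0,0],[0,0,0],0.45]
    - [[0,0,0],[0,0,0],0.5]
    - [[0,0,0],[0,0,0],0.6]
    - [[0,0,0],[0,0,0],0.7]
    - [[0,0,0],[0,0,0],0.7]
    - [[0,0,0],[0,0,0],0.7]

```text
t: 19.2
tcp_pos: [0.4735, -0.3324, 0.1146]
tool_rot: [0.997, 0.077, 0.001, 0.0]
force: [-0.2, 5.8, 5.8]
finger_gap: 0.484
gripper_force: 22.6
```

```bash
python3 - <<'E'
import numpy as np
a=np.radians(20.4+np.linspace(0,106,25)); x=-83.2*np.cos(a); z=83.2*np.sin(a)
print([[round(p,1),round(-q,1)] for p,q in zip(np.diff(x),np.diff(z))], x[-1]-x[0], z[-1]-z[0])
E
```

```text
[[np.float64(2.5), np.float64(-5.9)], [np.float64(2.9), np.float64(-5.7)], [np.float64(3.3), np.float64(-5.5)], [np.float64(3.8), np.float64(-5.2)], [np.float64(4.1), np.float64(-4.9)], [np.float64(4.5), np.float64(-4.6)], [np.float64(4.8), np.float64(-4.2)], [np.float64(5.2), np.float64(-3.8)], [np.float64(5.4), np.float64(-3.4)], [np.float64(5.7), np.float64(-3.0)], [np.float64(5.9), np.float64(-2.5)], [np.float64(6.1), np.float64(-2.1)], [np.float64(6.2), np.float64(-1.6)], [np.float64(6.3), np.float64(-1.1)], [np.float64(6.4), np.float64(-0.6)], [np.float64(6.4), np.float64(-0.1)], [np.float64(6.4), np.float64(0.4)], [np.float64(6.4), np.float64(0.9)], [np.float64(6.3), np.float64(1.3)], [np.float64(6.1), np.float64(1.8)], [np.float64(6.0), np.float64(2.3)], [np.float64(5.8), np.float64(2.7)], [np.float64(5.6), np.float64(3.2)], [np.float64(5.3), np.float64(3.6)]] 127.35431289115334 37.965969602837035
```

Call:
play_rows:
  rows:
    - [[0,0,0],[2.5,0,-6],0.7]
    - [[0,0,0],[3,0,-5.5],0.7]
    - [[0,0,0],[3.5,0,-5.5],0.7]
    - [[0,0,0],[4,0,-5],0.7]
    - [[0,0,0],[4,0,-5],0.7]
    - [[0,0,0],[4.5,0,-4.5],0.7]
    - [[0,0,0],[5,0,-4],0.7]
    - [[0,0,0],[5,0,-4],0.7]
    - [[0,0,0],[5.5,0,-3.5],0.7]
    - [[0,0,0],[5.5,0,-3],0.7]
    - [[0,0,0],[6,0,-2.5],0.7]
    - [[0,0,0],[6,0,-2],0.7]

```text
t: 20.2
tcp_pos: [0.5268, -0.3244, 0.1646]
tool_rot: [0.997, 0.077, -0.0, 0.0]
force: [-3.4, 3.9, -2.2]
finger_gap: 0.485
gripper_force: 21.3
```

```bash
python3 - <<'E'
from h import *
plan(lab(30,-120,185),-81.5,0)
p,d=snapshot("scene"); cv2.imwrite("pics/s5.png",cv2.resize(p[100:280,200:400,::-1],None,fx=3.3,fy=3.3,interpolation=cv2.INTER_CUBIC))
E
```

```text
t 20.2 tcp [ 0.5268 -0.3244  0.1646] q [-0.732   0.608   1.5182 -0.0009  1.0147  0.6843] gap 0.48508099718604536 F [-3.4343  3.851  -2.2396]
n 1 turn/row [0.06 0.01 0.38] d0 [23.5  1.3 -9.4] d1 [23.5  1.1 -9.4]
[23.5, 1.3, -9.4]
```

View pics/s5.png

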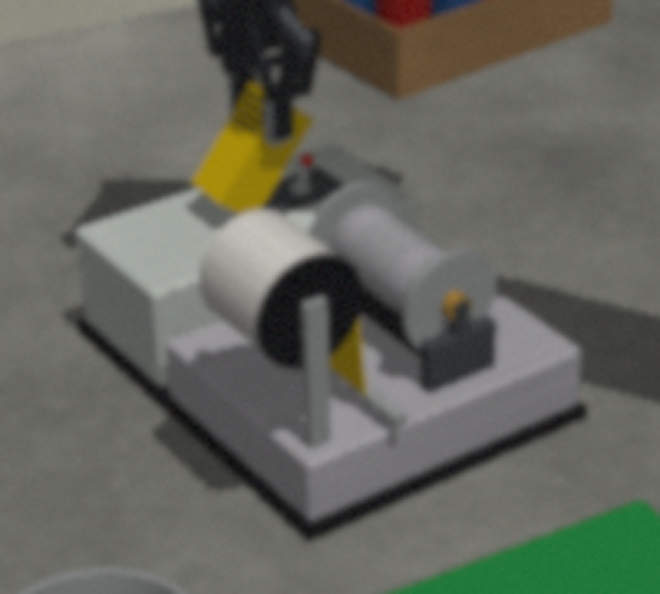

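The hood is lifted about halfway and held, and the red toggle tip shows at crop (307,160). Continuing the arc.

Call:
play_rows:
  rows:
    - [[0,0,0],[6,0,-1.5],0.7]
    - [[0,0,0],[6.5,0,-1],0.7]
    - [[0,0,0],[6.5,0,-0.5],0.7]
    - [[0,0,0],[6.5,0,0],0.7]
    - [[0,0,0],[6.5,0,0.5],0.7]
    - [[0,0,0],[6.5,0,1],0.7]
    - [[0,0,0],[6,0,1.5],0.7]
    - [[0,0,0],[6,0,2],0.7]
    - [[0,0,0],[6,0,2.5],0.7]
    - [[0,0,0],[6,0,3],0.7]
    - [[0,0,0],[5,0,3],0.7]
    - [[0,0,0],[0,0,0],0.7]

```text
t: 21.25
tcp_pos: [0.5957, -0.3141, 0.1552]
tool_rot: [0.997, 0.078, 0.002, 0.001]
force: [-1.4, 5.3, 2.0]
finger_gap: 0.489
gripper_force: 24.0
```

```bash
python3 - <<'E'
from h import *
plan(lab(30,-120,96.5),-81.5,0)
E
```

```text
t 21.25 tcp [ 0.5957 -0.3141  0.1552] q [-0.6511  0.6845  1.3793  0.0009  1.073   0.7637] gap 0.4890865492165709 F [-1.3845  5.3155  2.0276]
n 3 turn/row [ 0.06 -0.08  0.14] d0 [-46.5   0.6  69.5] d1 [-46.2   1.1  69.7]
[-15.5, 0.2, 23.2] [-15.5, 0.3, 23.2] [-15.4, 0.3, 23.2]
```

Call:
play_rows:
  rows:
    - [[0,0,0],[2.5,0,2],0.7]
    - [[0,0,0],[2.5,0,2],0.7]
    - [[0,0,0],[0,0,0],0.7]
    - [[0,0,0],[0,0,0],0.7]

```text
t: 21.58
tcp_pos: [0.6006, -0.3135, 0.1518]
tool_rot: [0.997, 0.077, 0.003, 0.001]
force: [-0.0, 4.6, 2.3]
finger_gap: 0.488
gripper_force: 24.6
```

Call:
play_rows:
  rows:
    - [[0,0,0],[0,0,0],0.45]
    - [[0,0,0],[0,0,0],0.4]
    - [[0,0,0],[0,0,0],0.3]
    - [[0,0,0],[0,0,0],0.2]
    - [[0,0,0],[0,0,0],0.1]
    - [[0,0,0],[0,0,-10],0.1]
    - [[0,0,0],[0,0,-20],0.1]
    - [[0,0,0],[0,0,-25],0.1]
    - [[0,0,0],[0,0,-25],0.1]
    - [[0,0,0],[0,0,-10],0.1]
    - [[0,0,0],[0,0,0],0.1]

```text
t: 22.5
tcp_pos: [0.6007, -0.3155, 0.2444]
tool_rot: [0.997, 0.077, 0.004, 0.004]
force: [-0.2, -1.0, 0.4]
finger_gap: 0.897
gripper_force: 0.0
```

```bash
python3 - <<'E'
from h import *
plan(lab(-68,-120,124),-81.5,0)
p,d=snapshot("scene"); cv2.imwrite("pics/s6.png",cv2.resize(p[100:280,200:400,::-1],None,fx=3.3,fy=3.3,interpolation=cv2.INTER_CUBIC))
W=cloud("scene",d); hs=cv2.cvtColor(p,cv2.COLOR_RGB2HSV)
m=np.zeros((480,640),bool); m[130:160,280:305]=1
m&=((hs[...,0]<8)|(hs[...,0]>172))&(hs[...,1]>120)
a=np.radians(8.5); q=W[m]-[.5028,-.2078,0]; print(m.sum(), np.c_[q[:,0]*np.cos(a)+q[:,1]*np.sin(a),-q[:,0]*np.sin(a)+q[:,1]*np.cos(a),q[:,2]].mean(0))
E
```

```text
t 22.5 tcp [ 0.6007 -0.3155  0.2444] q [-0.6477  0.5921  1.2913 -0.0008  1.2458  0.7688] gap 0.8969788308612382 F [-0.164  -0.9918  0.3983]
n 7 turn/row [ 0.08 -0.07  0.05] d0 [-149.9   -3.2  130.2] d1 [-148.9   -1.   131.4]
[-21.4, -0.5, 18.6] [-21.4, -0.4, 18.6] [-21.4, -0.4, 18.6] [-21.4, -0.3, 18.7] [-21.3, -0.3, 18.7] [-21.3, -0.2, 18.7] [-21.3, -0.2, 18.7] 
3 [-0.0305 -0.1172  0.1216]
```

View pics/s6.png

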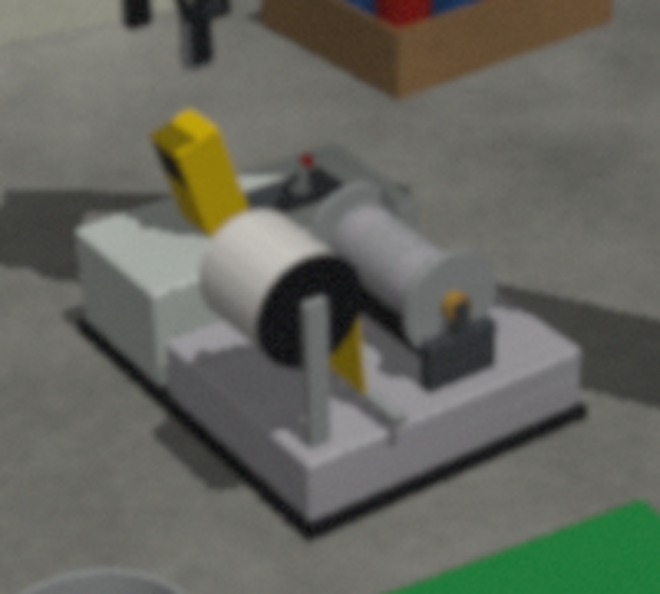

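The hood stands open by itself (crop (200,165)), and the toggle tip reads about (-31,-117,122) mm in the labeller frame, as expected. Now moving in front of the toggle with the jaws shut.

Call:
play_rows:
  rows:
    - [[0,0,0],[-15,0,0],0.3]
    - [[0,0,0],[-30,0,0],0.5]
    - [[0.2,0,0],[-35,-1,0],0.7]
    - [[0.2,-0.2,0],[-35,-1,5],1]
    - [[0.2,-0.2,0.2],[-25,-1,15],1]
    - [[0,0,0.2],[-10,0,25],1]
    - [[0,0,0],[0,0,25],1]
    - [[0,0,0],[0,0,25],1]
    - [[0,0,0],[0,0,20],1]
    - [[0,0,0],[0,0,10],1]
    - [[0,0,0],[0,0,0],1]
    - [[0,0,0],[0,0,0],1]

```text
t: 23.55
tcp_pos: [0.4493, -0.3331, 0.1141]
tool_rot: [0.997, 0.074, -0.003, -0.004]
force: [-0.0, -0.5, 0.8]
finger_gap: 0.0
gripper_force: 0.0
```

```bash
python3 - <<'E'
from h import *
plan(lab(-34,-120,124),-81.5,0)
E
```

```text
t 23.55 tcp [ 0.4493 -0.3331  0.1141] q [-0.8377  0.6199  1.6986  0.      0.8336  0.5853] gap 0.0002771586898397757 F [-0.0304 -0.4878  0.7525]
n 2 turn/row [-0.25  0.17 -0.02] d0 [37.4  4.   0.9] d1 [37.4  4.   1.1]
[18.7, 2.0, 0.4] [18.7, 2.0, 0.5]
```

Call:
play_rows:
  rows:
    - [[0,0,0],[2,3,0],1]
    - [[0,0,0],[4,1,0],1]
    - [[0,0,0],[4,0,0],1]
    - [[0,0,0],[4,0,0],1]
    - [[0,0,0],[4,0,0],1]
    - [[0,0,0],[4,0,0],1]
    - [[0,0,0],[4,0,0],1]
    - [[0,0,0],[4,0,0],1]
    - [[0,0,0],[3,0,0],1]
    - [[0,0,0],[2,0,0],1]
    - [[0,0,0],[0,0,0],1]

```text
t: 24.47
tcp_pos: [0.4849, -0.3321, 0.1147]
tool_rot: [0.997, 0.074, -0.003, -0.003]
force: [-2.8, 0.3, 1.4]
finger_gap: 0.001
gripper_force: 1.4
```

Call:
play_rows:
  rows:
    - [[0,0,0],[1.5,0,0],1]
    - [[0,0,0],[1.5,0,0],1]
    - [[0,0,0],[0,0,0],1]

```text
t: 24.72
tcp_pos: [0.4858, -0.3318, 0.1146]
tool_rot: [0.997, 0.074, -0.005, -0.004]
force: [-7.7, -2.2, 2.1]
finger_gap: 0.003
gripper_force: 4.1
```

Call:
play_rows:
  rows:
    - [[0,0,0],[1,0,0],1]
    - [[0,0,0],[1,0,0],1]
    - [[0,0,0],[0,0,0],1]

```text
t: 24.97
tcp_pos: [0.4861, -0.3317, 0.1145]
tool_rot: [0.997, 0.075, -0.007, -0.004]
force: [-12.4, -3.8, 4.9]
finger_gap: -0.003
gripper_force: 6.3
```

The tool has stopped moving while the force rises, so the toggle is on its stop. Backing off and rising.

Call:
play_rows:
  rows:
    - [[0,0,0],[-8,0,0],1]
    - [[0,0,0],[-15,0,0],1]
    - [[0,0,0],[-10,0,-10],1]
    - [[0,0,0],[0,0,-25],1]
    - [[0,0,0],[0,0,-30],0.8]
    - [[0,0,0],[0,0,-30],0.5]
    - [[0,0,0],[0,0,-25],0.2]
    - [[0,0,0],[0,0,-10],0.1]
    - [[0,0,0],[0,0,0],0.1]
    - [[0,0,0],[0,0,0],0.1]

```text
t: 25.8
tcp_pos: [0.4579, -0.3371, 0.245]
tool_rot: [0.997, 0.074, -0.002, -0.003]
force: [0.6, 0.7, -0.8]
finger_gap: 0.847
gripper_force: 0.0
```

```bash
python3 - <<'E'
from h import *
# hood grip when open: TCP as released at (.6006,-.3135,.1518)
z=.092
plan([.6006,-.3135,.1628+z],-81.5,0)
p,d=snapshot("scene"); cv2.imwrite("pics/s7.png",cv2.resize(p[100:280,200:400,::-1],None,fx=3.3,fy=3.3,interpolation=cv2.INTER_CUBIC))
W=cloud("scene",d); hs=cv2.cvtColor(p,cv2.COLOR_RGB2HSV)
m=np.zeros((480,640),bool); m[130:165,270:310]=1
m&=((hs[...,0]<8)|(hs[...,0]>172))&(hs[...,1]>120)
a=np.radians(8.5); q=W[m]-[.5028,-.2078,0]; print(m.sum(), np.c_[q[:,0]*np.cos(a)+q[:,1]*np.sin(a),-q[:,0]*np.sin(a)+q[:,1]*np.cos(a),q[:,2]].mean(0))
E
```

```text
t 25.8 tcp [ 0.4579 -0.3371  0.245 ] q [-0.8314  0.4475  1.565   0.0006  1.1363  0.5918] gap 0.8471160429091825 F [ 0.5507  0.6551 -0.8187]
n 5 turn/row [-0.07  0.04 -0.01] d0 [144.6  -2.4   0.7] d1 [144.6  -2.3   1.2]
[28.9, -0.5, 0.1] [28.9, -0.5, 0.2] [28.9, -0.5, 0.2] [28.9, -0.5, 0.2] [28.9, -0.5, 0.2] 
8 [-0.0156 -0.1163  0.1234]
```

View pics/s7.png

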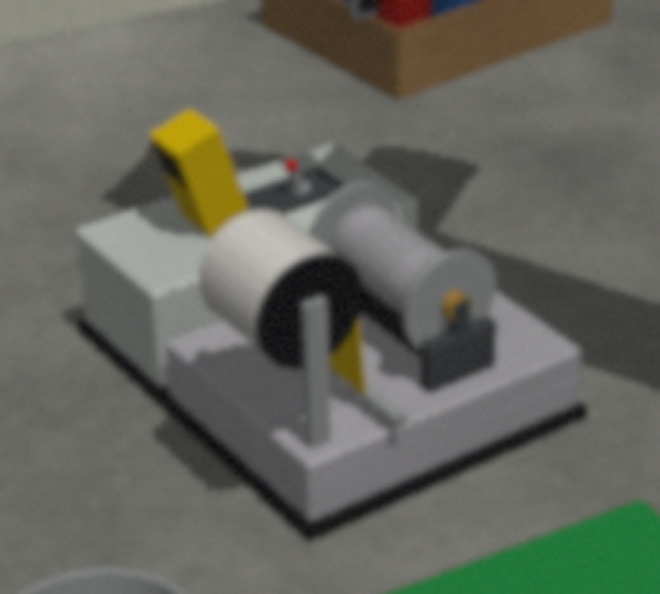

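The toggle leans to the rear: its tip moved from (307,160) to (291,165), about 15 mm. The hood is still open, so I return and pinch it again.

Call:
play_rows:
  rows:
    - [[0,0,0],[15,-1,0],0.05]
    - [[0,0,0],[30,-1,0],0]
    - [[0,0,0],[35,0,0],0]
    - [[0,0,0],[35,0,0],0]
    - [[0,0,0],[22,0,0],0]
    - [[0,0,0],[8,0,0],0]
    - [[0,0,0],[0,0,0],0]
    - [[0,0,0],[0,0,0],0]

```text
t: 26.52
tcp_pos: [0.6003, -0.3132, 0.2423]
tool_rot: [0.997, 0.074, -0.004, -0.004]
force: [0.2, -0.9, -0.3]
finger_gap: 1.002
gripper_force: 0.0
```

```bash
python3 - <<'E'
from h import *
plan([.6006,-.3135,.1628],-81.5,0)
E
```

```text
t 26.52 tcp [ 0.6003 -0.3132  0.2423] q [-0.646   0.6019  1.278   0.0012  1.2736  0.776 ] gap 1.0016899336350458 F [ 0.1769 -0.885  -0.2892]
n 3 turn/row [-0.18  0.14  0.  ] d0 [ 0.9  1.2 90.5] d1 [ 0.2  0.3 90.5]
[0.3, 0.4, 30.2] [0.2, 0.3, 30.2] [0.1, 0.2, 30.2]
```

Call:
play_rows:
  rows:
    - [[-0.5,0.4,0],[0,1,15],0]
    - [[0,0,0],[0,0,25],0]
    - [[0,0,0],[0,0,25],0]
    - [[0,0,0],[0,0,18],0]
    - [[0,0,0],[0,0,7],0]
    - [[0,0,0],[0,0,0],0.1]
    - [[0,0,0],[0,0,0],0.3]
    - [[0,0,0],[0,0,0],0.4]
    - [[0,0,0],[0,0,0],0.5]
    - [[0,0,0],[0,0,0],0.6]
    - [[0,0,0],[0,0,0],0.7]
    - [[0,0,0],[0,0,0],0.7]

```text
t: 27.52
tcp_pos: [0.6016, -0.3133, 0.1563]
tool_rot: [0.997, 0.074, 0.002, -0.0]
force: [-1.8, 5.0, 4.8]
finger_gap: 0.483
gripper_force: 21.6
```

```bash
python3 - <<'E'
from h import *
plan(lab(30,-120,96.5),-81.5,0)
a=np.radians(127.5-np.linspace(0,107,25)); x=-83.5*np.cos(a); z=83.5*np.sin(a)
print(np.c_[np.diff(x),-np.diff(z)].round(1).tolist())
E
```

```text
t 27.52 tcp [ 0.6016 -0.3133  0.1563] q [-0.6458  0.6898  1.3633  0.0032  1.0861  0.7762] gap 0.4833633550866097 F [-1.8073  5.0362  4.7721]
n 3 turn/row [-0.01 -0.07 -0.02] d0 [-52.3   1.2  70.6] d1 [-52.1   1.1  70.8]
[-17.4, 0.4, 23.5] [-17.4, 0.4, 23.6] [-17.4, 0.4, 23.6] 
[[-5.3, -3.8], [-5.6, -3.3], [-5.8, -2.9], [-6.0, -2.4], [-6.2, -1.9], [-6.3, -1.5], [-6.4, -1.0], [-6.5, -0.5], [-6.5, 0.0], [-6.5, 0.5], [-6.4, 1.1], [-6.3, 1.5], [-6.2, 2.0], [-6.0, 2.5], [-5.8, 3.0], [-5.5, 3.4], [-5.3, 3.8], [-4.9, 4.2], [-4.6, 4.6], [-4.2, 4.9], [-3.8, 5.2], [-3.4, 5.5], [-3.0, 5.8], [-2.5, 6.0]]
```

Call:
play_rows:
  rows:
    - [[0,0,0],[-5.5,0,-4],0.7]
    - [[0,0,0],[-6,0,-3.5],0.7]
    - [[0,0,0],[-6,0,-3],0.7]
    - [[0,0,0],[-6.5,0,-2.5],0.7]
    - [[0,0,0],[-6.5,0,-2],0.7]
    - [[0,0,0],[-6.5,0,-1.5],0.7]
    - [[0,0,0],[-6.5,0,-1],0.7]
    - [[0,0,0],[-7,0,-0.5],0.7]
    - [[0,0,0],[-7,0,0],0.7]
    - [[0,0,0],[-7,0,0.5],0.7]
    - [[0,0,0],[-6.5,0,1],0.7]
    - [[0,0,0],[-6.5,0,1.5],0.7]

```text
t: 28.52
tcp_pos: [0.5251, -0.3247, 0.1697]
tool_rot: [0.997, 0.074, 0.002, -0.0]
force: [3.1, 5.4, -2.0]
finger_gap: 0.488
gripper_force: 20.7
```

```bash
python3 - <<'E'
from h import *
plan(lab(30,-120,96.5),-81.5,0)
E
```

```text
t 28.52 tcp [ 0.5251 -0.3247  0.1697] q [-0.7365  0.5988  1.5202  0.0046  1.0196  0.6847] gap 0.48816703643021914 F [ 3.1197  5.3639 -1.9641]
n 3 turn/row [-0.   -0.09 -0.02] d0 [24.8  1.1 84.3] d1 [25.2  1.1 84.2]
[8.3, 0.4, 28.1] [8.3, 0.4, 28.1] [8.4, 0.4, 28.1]
```

Call:
play_rows:
  rows:
    - [[0,0,0],[-6.5,0,2],0.7]
    - [[0,0,0],[-6.5,0,2.5],0.7]
    - [[0,0,0],[-6,0,3],0.7]
    - [[0,0,0],[-6,0,3.5],0.7]
    - [[0,0,0],[-5.5,0,4],0.7]
    - [[0,0,0],[-5,0,4.5],0.7]
    - [[0,0,0],[-5,0,5],0.7]
    - [[0,0,0],[-4.5,0,5],0.7]
    - [[0,0,0],[-4,0,5.5],0.7]
    - [[0,0,0],[-3.5,0,5.5],0.7]
    - [[0,0,0],[0,0,0],0.7]

```text
t: 29.43
tcp_pos: [0.472, -0.3326, 0.1284]
tool_rot: [0.997, 0.074, 0.001, -0.001]
force: [0.3, 4.9, -0.0]
finger_gap: 0.487
gripper_force: 21.9
```

```bash
python3 - <<'E'
from h import *
plan(lab(30,-120,96.5),-81.5,0)
E
```

```text
t 29.43 tcp [ 0.472  -0.3326  0.1284] q [-0.8084  0.6127  1.6515  0.0027  0.8772  0.6133] gap 0.48655707627677836 F [ 0.2762  4.9475 -0.0387]
n 3 turn/row [-0.02 -0.03 -0.02] d0 [78.9  1.1 43. ] d1 [78.9  1.1 42.9]
[26.3, 0.4, 14.3] [26.3, 0.4, 14.3] [26.3, 0.4, 14.3]
```

Call:
play_rows:
  rows:
    - [[0,0,0],[-1,0,2.5],0.7]
    - [[0,0,0],[-1,0,2.5],0.7]
    - [[0,0,0],[-1,0,2],0.7]
    - [[0,0,0],[-0.5,0,2],0.7]
    - [[0,0,0],[0,0,0],0.7]

```text
t: 29.85
tcp_pos: [0.4681, -0.3332, 0.12]
tool_rot: [0.997, 0.074, -0.0, -0.001]
force: [-2.1, 5.2, 3.1]
finger_gap: 0.493
gripper_force: 22.9
```

Call:
play_rows:
  rows:
    - [[0,0,0],[-0.5,0,1],0.7]
    - [[0,0,0],[-0.5,0,1],0.7]
    - [[0,0,0],[0,0,0],0.7]

```text
t: 30.1
tcp_pos: [0.4674, -0.3333, 0.1181]
tool_rot: [0.997, 0.074, 0.0, -0.001]
force: [-1.8, 5.5, 2.7]
finger_gap: 0.487
gripper_force: 23.1
```

Call:
play_rows:
  rows:
    - [[0,0,0],[0,0,1],0.7]
    - [[0,0,0],[0,0,1],0.7]
    - [[0,0,0],[0,0,0],0.7]

```text
t: 30.35
tcp_pos: [0.4667, -0.3334, 0.1161]
tool_rot: [0.997, 0.074, -0.0, -0.001]
force: [-4.2, 4.5, 3.8]
finger_gap: 0.493
gripper_force: 23.4
```

Call:
play_rows:
  rows:
    - [[0,0,0],[0,0,1],0.7]
    - [[0,0,0],[0,0,0.5],0.7]
    - [[0,0,0],[0,0,0],0.7]

```text
t: 30.6
tcp_pos: [0.4663, -0.3334, 0.1147]
tool_rot: [0.997, 0.074, -0.001, -0.001]
force: [-6.3, 4.5, 3.9]
finger_gap: 0.484
gripper_force: 23.6
```

```bash
python3 - <<'E'
from h import *
W=cloud("scene",snapshot("scene")[1]); a=np.radians(8.5); q=W-[.5028,-.2078,0]
L=np.stack([q[...,0]*np.cos(a)+q[...,1]*np.sin(a),-q[...,0]*np.sin(a)+q[...,1]*np.cos(a),q[...,2]],-1)*1e3
for x0 in range(-60,40,10):
    m=(abs(L[...,0]-x0-5)<5)&(abs(L[...,1]+120)<14)&(L[...,2]>90)&(L[...,2]<180)
    if m.sum(): print(x0+5,m.sum(),np.median(L[m][:,2]).round(1),end=" | ")
E
```

```text
-55 11 140.6 | -45 22 141.4 | -35 24 140.6 | -25 21 140.1 | -15 25 139.3 | -5 17 138.2 | 5 26 138.2 | 15 25 137.1 | 25 31 135.1 | 35 39 102.5 |
```

The hood's top still slopes by about 0.07 rad, so I keep lowering it gently.

Call:
play_rows:
  rows:
    - [[0,0,0],[-1,0,1],0.7]
    - [[0,0,0],[-0.5,0,1],0.7]
    - [[0,0,0],[-0.5,0,1],0.7]
    - [[0,0,0],[0,0,0],0.7]

```text
t: 30.98
tcp_pos: [0.4653, -0.3336, 0.1116]
tool_rot: [0.997, 0.074, 0.0, -0.001]
force: [-3.0, 5.0, 3.5]
finger_gap: 0.488
gripper_force: 23.7
```

Call:
play_rows:
  rows:
    - [[0,0,0],[-0.5,0,1],0.7]
    - [[0,0,0],[-0.5,0,1],0.7]
    - [[0,0,0],[0,0,0],0.7]

```text
t: 31.23
tcp_pos: [0.4647, -0.3337, 0.1096]
tool_rot: [0.997, 0.074, 0.001, -0.001]
force: [-2.4, 6.4, 2.3]
finger_gap: 0.493
gripper_force: 23.8
```

```bash
cat > slope.py <<'E'
from h import *
W=cloud("scene",snapshot("scene")[1]); a=np.radians(8.5); q=W-[.5028,-.2078,0]
L=np.stack([q[...,0]*np.cos(a)+q[...,1]*np.sin(a),-q[...,0]*np.sin(a)+q[...,1]*np.cos(a),q[...,2]],-1)*1e3
for x0 in range(-60,40,10):
    m=(abs(L[...,0]-x0-5)<5)&(abs(L[...,1]+120)<14)&(L[...,2]>90)&(L[...,2]<180)
    if m.sum(): print(x0+5,m.sum(),np.median(L[m][:,2]).round(1),end=" | ")
E
python3 slope.py
```

```text
-55 7 136.4 | -45 26 137.9 | -35 19 136.7 | -25 24 135.7 | -15 25 135.9 | -5 18 135.5 | 5 23 136.1 | 15 28 135.0 | 25 24 135.1 | 35 33 102.4 |
```

Call:
play_rows:
  rows:
    - [[0,0,0],[-0.3,0,1],0.7]
    - [[0,0,0],[-0.2,0,0.7],0.7]
    - [[0,0,0],[0,0,0],0.7]
    - [[0,0,0],[0,0,0],0.7]

```text
t: 31.62
tcp_pos: [0.4647, -0.3337, 0.1094]
tool_rot: [0.997, 0.074, 0.001, -0.0]
force: [-3.5, 7.2, 11.0]
finger_gap: 0.488
gripper_force: 24.7
```

```bash
python3 slope.py
```

```text
-55 9 136.0 | -45 26 137.5 | -35 20 137.3 | -25 24 136.6 | -15 19 135.5 | -5 22 135.4 | 5 23 136.0 | 15 23 135.6 | 25 34 134.6 | 35 30 101.1 |
```

The force rises without further motion, so the hood is shut. Now releasing and retreating.

Call:
play_rows:
  rows:
    - [[0,0,0],[0,0,0],0.48]
    - [[0,0,0],[0,0,0],0.42]
    - [[0,0,0],[0,0,0],0.35]
    - [[0,0,0],[0,0,0],0.2]
    - [[0,0,0],[0,0,0],0.1]
    - [[0,0,0],[0,0,0],0.05]
    - [[0,0,0],[0,0,-8],0.05]
    - [[0,0,0],[0,0,-20],0.05]
    - [[0,0,0],[0,0,-30],0.05]
    - [[0,0,0],[0,0,-35],0.05]
    - [[0,0,0],[0,0,-30],0.05]
    - [[0,0,0],[0,0,-10],0.05]

```text
t: 32.67
tcp_pos: [0.4664, -0.3371, 0.2457]
tool_rot: [0.997, 0.074, 0.004, 0.005]
force: [0.5, -0.8, -0.3]
finger_gap: 0.949
gripper_force: 0.0
```

Call:
play_rows:
  rows:
    - [[0,0,0],[-10,0,-5],0.05]
    - [[0,0,0],[-20,0,-10],0.05]
    - [[0,0,0],[-10,0,-10],0.05]
    - [[0,0,0],[0,0,0],0.05]
    - [[0,0,0],[0,0,0],0.05]

```text
t: 33.08
tcp_pos: [0.4244, -0.3412, 0.265]
tool_rot: [0.997, 0.073, 0.001, 0.001]
force: [1.0, 0.8, -0.1]
finger_gap: 0.95
gripper_force: 0.0
```

```bash
python3 slope.py; python3 - <<'E'
from h import *
p,d=snapshot("scene"); cv2.imwrite("pics/s8.png",p[:,:,::-1])
E
```

```text
-55 12 135.3 | -45 24 136.9 | -35 23 136.7 | -25 23 135.6 | -15 22 135.5 | -5 18 135.6 | 5 22 136.0 | 15 22 135.5 | 25 30 135.0 | 35 31 102.2 |
```

View pics/s8.png

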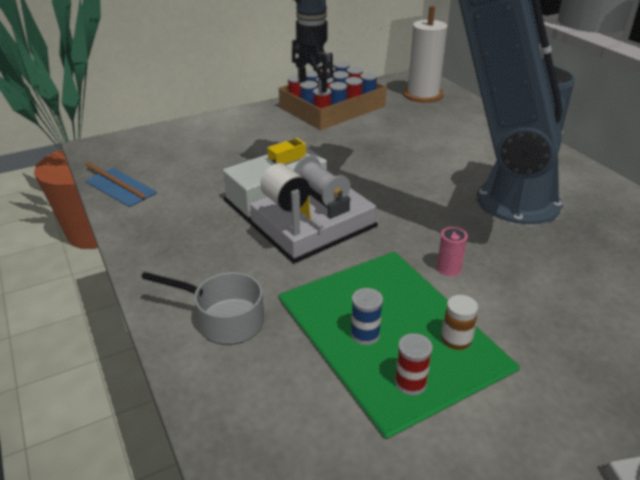

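The hood is shut at (287,151), the tin is in the bed at (322,178), and the labelled tins, jar, saucepan and pink tin all stand where they were. The robot is clear of everything.

```bash
python3 -c "
from station import *
print(sign_off())"
```

```text
the job is handed in; nothing more can be done
None
```

The job is handed in at 33 s: the bare tin lies in the roller bed, the toggle is pushed to its rear stop, the hood was lowered shut by hand, and the labelled tins, jar and saucepan stand where they were.

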